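Close the puppet-head mould and hold it shut

TASK

Close the plaster puppet-head mould: of the two loose mould halves with wooden grips, pick up the long one that matches the lower half on its board, fit its two holes over the two brass dowels (big hole on big dowel) and bring it down gently until it lies flat on the lower half. Press it down with a push of about 15 N and finish while still gripping it and pressing, without letting go. Leave the short half, the paint jar, the brush and the puppet head where they are.

Things in the scene. Friction and masses are not known exactly. Their poses are not given: they have to be found in the camera images.
- lower_half: Lower mould half, fixed: white plaster block 160 (x) x 90 (y) x 45 mm on a plywood board 180 x 110 x 12 mm. Origin: centre of the board's underside; z up, x along the length toward the big dowel. Flat top face 57 mm above the bench, with a 56 mm round hollow. Brass dowels stand 26 mm above it, tapered at the tip: big (16 mm diameter) at x = +58 mm, small (10 mm) at x = -58 mm.
- big_dowel (a point): Foot of the big (16 mm) dowel: on its axis, at the level of the lower half's top face. Axes as the lower half's.
- small_dowel (a point): Foot of the small (10 mm) dowel: on its axis, at the level of the lower half's top face. Axes as the lower half's.
- upper_half: Matching upper half, loose, flat on the bench: white plaster slab 160 (x) x 90 (y) x 30 mm, about 0.45 kg. Through holes: 19 mm at x = +58 mm (big), 13 mm at x = -58 mm (small). Centred on top a wooden grip block 66 (x) x 26 (y) mm, its top 71 mm above the slab's underside; pinch it across y. Origin: centre of the underside; z up, x along the length toward the big hole.
- big_hole (a point): Centre of the big hole's lower mouth, in the underside of the upper half.
- small_hole (a point): Centre of the small hole's lower mouth, in the underside of the upper half.
- grip (a point): Centre line of the upper half's wooden grip, 56 mm above its underside (15 mm below the grip's top): a good height for the middle of the finger pads.
- short_half: The wrong upper half, to be left alone: same look but shorter, 120 x 90 x 30 mm, holes only 80 mm apart, grip 34 x 26 mm, 71 mm high overall. It lies flat on the bench; it and the long half may be either one on the left or the right. Origin: centre of the underside.
- paint_jar: Bystander: amber glass paint jar with a yellow cap, 68 mm wide, 100 mm high, standing. Origin: centre of its underside.
- brush: Bystander: paint brush about 170 mm long, lying on the bench. Origin: on its underside, near its middle.
- puppet_head: Bystander: terracotta-coloured puppet head on a small stick stand, 70 mm wide foot, 107 mm high. Origin: centre of its underside.

How it is judged:
On the way, in this order (a step that is already met when the one before it is completed fails the run):
1. the long upper half is lifted off the bench, clear of the lower half (height (world z) of upper_half above 0.03 m and contact force between the fingers and upper_half above 1 N and contact force between upper_half and lower_half below 0.1 N), for 0.2 s.
2. it lies flat on the lower half with both dowels in their holes (distance between big_hole and big_dowel below 0.005 m and distance between small_hole and small_dowel below 0.005 m and angle between upper_half's own z axis and vertical below 0.05 rad), for 0.2 s.
At the end, for the whole second after the job is handed in: Each hole's lower mouth within 5 mm of its dowel's foot, upper half level within 0.05 rad, pressed on the lower half with more than 9 N in all (its own weight is 3.5 to 5.3 N), the fingers still on it (all of step 2 and contact force between upper_half and lower_half above 9 N and contact force between the fingers and upper_half above 2 N); the arm keeps its last pose, push and grip.
It fails at once if the plaster is slammed or crushed (over 70 N between the halves) (contact force between upper_half and lower_half above 70 N).
It fails at once if the short half is disturbed (moved over 30 mm) (distance of short_half from where it was at the start of the episode above 0.03 m).
It fails at once if the paint jar is disturbed (moved over 30 mm) (distance of paint_jar from where it was at the start of the episode above 0.03 m).
It fails at once if the brush is disturbed (moved over 30 mm) (distance of brush from where it was at the start of the episode above 0.03 m).
It fails at once if the puppet head is disturbed (moved over 30 mm) (distance of puppet_head from where it was at the start of the episode above 0.03 m).
It also fails if it takes over 42 s, if anything falls off the work surface, if the arm or the gripper's body presses on something with over 40 N, if the wrist force passes 120 N, or if a joint passes its speed limit or range.

ROBOT

A 6-joint arm with a two-finger parallel gripper is mounted at the origin on the work surface. World frame = base frame: x ahead of the robot, y to its left, z up, the work surface at z = 0. Lengths are in m, angles in rad, forces in N, time in s.
With the tool pointing down it reaches from about 0.35 to 0.975 m from the base axis. Payload 4.9 kg.
Tool frame: the origin (TCP) lies at the very end of the fingers, on their centre line; the grasp point (between the pads) lies 19 mm behind it (manip.hold_point_z is the distance from the TCP to the grasp point, in m); z points along the fingers, y is the direction in which the jaws open and shut (so a half turn about z gives the same grasp; the last joint's range is limited). The gripper opens to 85 mm and grips with 20 to 120 N. Pads are 22 mm wide; open, the fingers measure 114 mm over their backs; the gripper's body (76 mm by 85 mm) begins 54 mm behind the grasp point. The pads swing forward as they close: fully open they stand 13 mm farther back than shut.
Start: joints at [1.162, 0.053, 1.613, -0, 1.476, -0.119], TCP at [0.179, 0.599, 0.231] pointing down, gripper open.
Joint ranges: [-3.01, 3.01], [-1.01, 2.22], [0.06, 2.58], [-1.02, 4.17], [0.09, 2.62], [-3.14, 3.14]. Speed limits (rad/s): [2.57, 2.57, 3.14, 3.14, 3.14, 3.14].

INTERFACE

Orientations are given as a unit quaternion [w, x, y, z].
In Python, from plant import monitor, grab_frame, camera_params, ticket, manip gives the robot as it stands.
- The arm moves only by the tool play_rows, never from a script. Its argument "commands" is a list of rows, each an object of numbers: "dx", "dy", "dz": the shift along the tool's x, y, z in cm; "rx", "ry", "rz": the turn, a rotation vector about the tool's x, y, z in rad; "claw": the closure, from 0 (fully open) to 1 (shut). In form: [{"dx": .., "dy": .., "dz": .., "rx": .., "ry": .., "rz": .., "claw": ..}, ...]. A call has 1 to 5 rows; each row is the pose to reach, as a shift and turn from the pose measured when the call began, along the tool's axes at that moment; what a row does not reach only later rows make up. A row lasts 1/10 s, in which the tool goes at most 50 mm and 8.59 degrees, less where a joint would pass 70% of its speed; a pose out of reach is approached as far as the arm can. A call with a gripper value outside its range is refused whole. The fingers move at their own pace and stop on an object; the grip force is fixed at half the most. Time passes only in rows, so rows that repeat a pose let the fingers close. It gives the time, the measured TCP pose, the force and the opening at its end, in the units of the state.
- monitor.state(): the state, without advancing time (a new reading comes with each control period).
- grab_frame(name): name is "scene" or "top" or "wrist"; returns the picture (420x560x3 uint8, blue, green, red); there is no depth.
- camera_params(name): a dict with "fx", "fy", "cx", "cy" (pixels), "rvec" (rotation vector, rad) and "tvec" (3), from world to camera coordinates, as OpenCV has them; the wrist camera has in their place "tool_from_camera" (4x4, takes a point from camera to tool coordinates, whose origin is the TCP and whose axes are the flange's). Camera axes: x right, y down, z forward; pixel columns grow to the right and rows downward; lengths in m; the calibration is good to about 2 mm. A picture is of the moment at which its call begins: read the wrist's pose just before it. camera_params takes no time and is no camera call.
- ticket.job_done(): hands the job in, once; it reports no verdict.
The state is a dict: "time": time; "joint_pos": joint angles; "joint_vel": joint speeds; "joint_efforts": joint torques, N m; "tool_pos": TCP position; "tool_rot": TCP orientation; "contact_force": force on the tool from outside, world axes, zero at the start; "ft_torque": the same for the moment, N m; "gripper_width": opening from 0.0 (shut) to 1.0 (fully open).
Only numpy, scipy, OpenCV 4.12 (cv2) and the standard library are available. Lean on these libraries where they do the work, as an engineer would, in place of code of your own. Each camera call takes 0.05 s, during which the arm holds its last target.

## Working session

There is one attempt and no reset: what is moved stays moved. The work goes in short steps, Python scripts to look and compute and a tool call to move; the robot and the scene stay as the last step left them, time stands still between calls to the robot, and variables do not carry over. Pictures are saved under pics/ and viewed, and the job is handed in when it is done.

Besides the shell and the picture viewer there is one more tool, called as name(argument=value, ...) on one line, values as JSON. play_rows: Moves the arm, as the interface text tells. Its arguments: {"type":"object","properties":{"commands":{"type":"array"}},"required":["commands"]}

```bash
ls; mkdir -p pics
python3 - <<'E'
from plant import monitor, grab_frame, camera_params, ticket, manip
import cv2
print(monitor.state()); print(manip.hold_point_z)
for n in("scene","top","wrist"):
    cv2.imwrite(f"pics/{n}0.png",grab_frame(n)); print(n,camera_params(n))
E
```

```text
pics
{'time': 0.0, 'joint_pos': array([ 1.16202182e+00,  5.33061763e-02,  1.61431307e+00,  4.02440582e-05,
        1.47599483e+00, -1.19025032e-01]), 'joint_vel': array([ 2.42437508e-04, -1.91256177e-04, -1.61469573e-03,  1.69407089e-03,
       -7.34804331e-05, -6.96766079e-04]), 'joint_efforts': array([-1.05010939e-03, -3.93689525e+01, -3.70175421e+01, -1.67753615e-04,
        7.08385240e-03, -1.28829726e-05]), 'tool_pos': array([0.17832245, 0.59836559, 0.23008305]), 'tool_rot': array([-2.82977384e-04,  1.44370314e-01,  9.89523214e-01, -9.70494999e-04]), 'contact_force': array([-0.10136834,  0.64802444, -0.06839043]), 'ft_torque': array([ 0.0419447 , -0.01297316, -0.01512235]), 'gripper_width': 0.9993864477032174}
0.0187
scene {'fx': 426.97882845788035, 'fy': 426.97882845788035, 'cx': 277.7694640299529, 'cy': 208.0430636986955, 'rvec': array([ 1.51952212,  2.17647393, -0.78633267]), 'tvec': array([ 0.17664328, -0.35195544,  1.3055543 ])}
top {'fx': 413.4034944194061, 'fy': 413.4034944194061, 'cx': 282.7353006889393, 'cy': 204.33113830261553, 'rvec': array([ 2.17886611, -2.12586758,  0.16291201]), 'tvec': array([-0.01608309,  0.52167554,  0.92291952])}
wrist {'fx': 322.0651242693274, 'fy': 322.0651242693274, 'cx': 274.1693527600696, 'cy': 210.62515984203552, 'tool_from_camera': array([[ 3.49764863e-04, -9.48876535e-01, -3.15647271e-01,
         8.16107214e-02],
       [ 9.99999421e-01,  1.05777522e-05,  1.07628898e-03,
         6.36136290e-04],
       [-1.01792652e-03, -3.15647465e-01,  9.48875989e-01,
        -1.42137888e-01],
       [ 0.00000000e+00,  0.00000000e+00,  0.00000000e+00,
         1.00000000e+00]])}
```

View pics/top0.png

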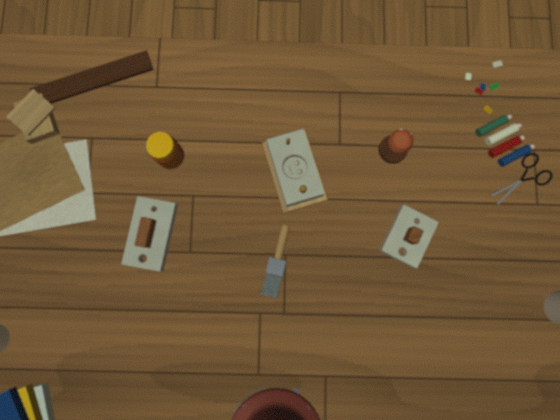

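View pics/scene0.png

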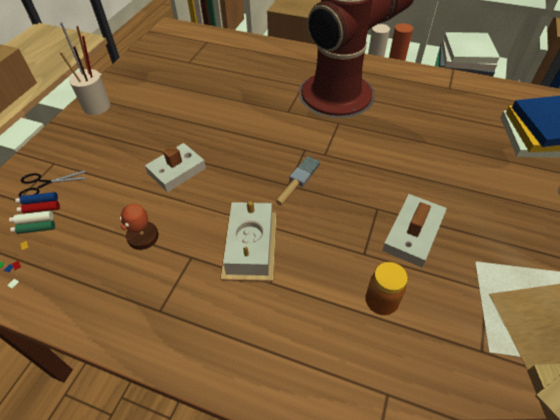

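View pics/wrist0.png

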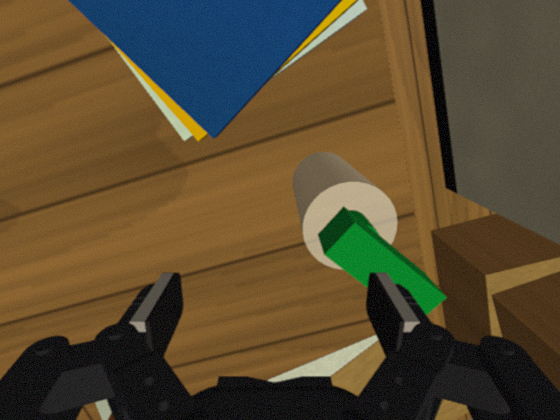

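The top view shows the long half at about (150,233), with its big hole at (142,258) and small hole at (154,209). The lower half is at (295,170), with its big dowel at (304,188) and small dowel at (289,142). The short half, brush, jar and head are all clear of both. Next I'll measure these.

```bash
cat > h.py <<'E'
import numpy as np, cv2
from scipy.spatial.transform import Rotation as R
from plant import monitor, grab_frame, camera_params
def Rq(q): return R.from_quat(np.r_[q[1:],q[0]]).as_matrix()
def cam(n,st=None):
    c=camera_params(n); K=(c['fx'],c['fy'],c['cx'],c['cy'])
    if 'rvec' in c:
        Rm=cv2.Rodrigues(c['rvec'])[0]; return K,Rm.T,-Rm.T@c['tvec']
    T=c['tool_from_camera']; Rt=Rq(st['tool_rot'])
    return K,Rt@T[:3,:3],Rt@T[:3,3]+st['tool_pos']
def ray(C,uv,z):
    K,Rc,o=C; d=Rc@np.array([(uv[0]-K[2])/K[0],(uv[1]-K[3])/K[1],1]); return o+d*(z-o[2])/d[2]
def proj(C,p):
    K,Rc,o=C; q=Rc.T@(np.asarray(p)-o); return np.array([q[0]/q[2]*K[0]+K[2],q[1]/q[2]*K[1]+K[3]])
E
python3 - <<'E'
from h import *
im=cv2.imread('pics/top0.png')
C=cam('top'); print(C[2])
for n,uv,z in [('grip',(145,233),.071),('bigh',(142,258),.03),('smallh',(154,209),.03),('bigd',(304,188),.083),('smalld',(289,142),.083)]:
    print(n,ray(C,uv,z).round(4))
cv2.imwrite('pics/topa.png',np.hstack([cv2.resize(im[185:285,100:200],None,fx=4,fy=4,interpolation=2),cv2.resize(im[120:220,245:345],None,fx=4,fy=4,interpolation=2)]))
s=cv2.imread('pics/scene0.png')
cv2.imwrite('pics/sca.png',np.hstack([cv2.resize(s[185:285,365:465],None,fx=4,fy=4,interpolation=2),cv2.resize(s[190:290,200:300],None,fx=4,fy=4,interpolation=2)]))
E
```

```text
[0.38651091 0.00437388 0.98730678]
grip [0.4454 0.2997 0.071 ]
bigh [0.3907 0.3157 0.03  ]
smallh [0.5043 0.2959 0.03  ]
bigd [ 0.5532 -0.0493  0.083 ]
smalld [ 0.6579 -0.0136  0.083 ]
```

View pics/topa.png

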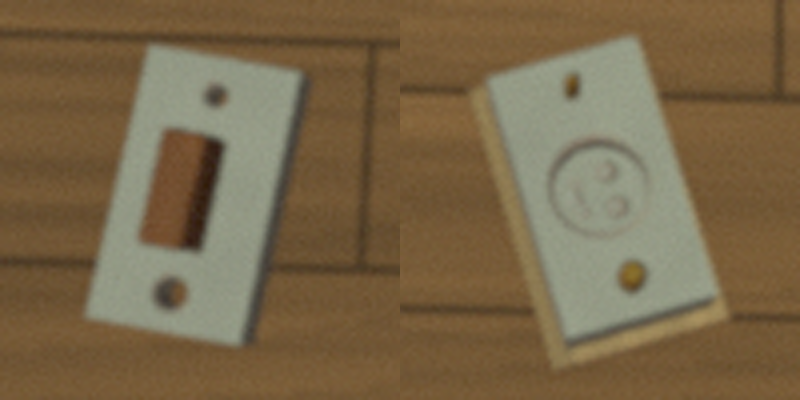

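View pics/sca.png

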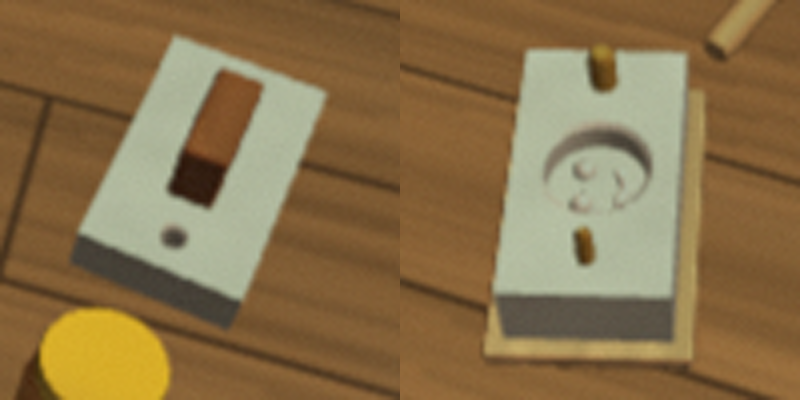

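The zooms confirm which half is the long one, and that its big hole and the big dowel both lie toward the robot. I'll get accurate poses from the white top faces.

```bash
cat >> h.py <<'E'
def face(im,C,z,roi,thr=110,k=4):
    x0,y0,x1,y1=roi
    big=cv2.resize(im[y0:y1,x0:x1],None,fx=k,fy=k,interpolation=cv2.INTER_CUBIC)
    hsv=cv2.cvtColor(big,cv2.COLOR_BGR2HSV)
    m=((hsv[...,1]<60)&(hsv[...,2]>thr)).astype(np.uint8)
    cs,_=cv2.findContours(m,cv2.RETR_EXTERNAL,cv2.CHAIN_APPROX_NONE)
    c=max(cs,key=cv2.contourArea)[:,0,:].astype(float)
    uv=(c+.5)/k-.5+[x0,y0]
    w=np.array([ray(C,p,z)[:2] for p in uv])
    r=cv2.minAreaRect((w*1000).astype(np.float32)); 
    b=cv2.boxPoints(r)
    e=[b[1]-b[0],b[2]-b[1]]; l=max(e,key=np.linalg.norm); l=l if l[0]<0 else -l
    return np.array(r[0]),sorted(r[1]),np.arctan2(l[1],l[0])
E
python3 - <<'E'
from h import *
for n in ('top','scene'):
    im=cv2.imread(f'pics/{n}0.png');C=cam(n)
    for nm,z,roi in [('up',.03,(100,185,200,285) if n=='top' else (365,185,465,285)),('low',.057,(245,120,345,220) if n=='top' else (200,190,300,290))]:
        for t in (110,130):
            c,s,a=face(im,C,z,roi,t); print(n,nm,t,c.round(1),np.round(s,1),np.degrees(a).round(2))
E
```

```text
top up 110 [448.7 305.8] [ 91.7 160.9] 170.87
top up 130 [448.7 306.2] [ 89.9 160.6] 171.0
top low 110 [608.5 -28.4] [ 92.2 162.1] -161.75
top low 130 [609.  -28.4] [ 92.1 161.1] -161.78
scene up 110 [448.8 307. ] [ 90.1 161.7] 170.84
scene up 130 [448.4 307.1] [ 90.1 160.8] 170.95
scene low 110 [609.6 -26.5] [ 91.7 162.1] -161.8
scene low 130 [609.1 -26.6] [ 91.7 161. ] -161.8
```

```bash
cat >> h.py <<'E'
def go(p,yaw_deg,st=None):
    st=st or monitor.state(); y=np.radians(yaw_deg)
    Rt=np.array([[np.cos(y),np.sin(y),0],[np.sin(y),-np.cos(y),0],[0,0,-1]])
    R0=Rq(st['tool_rot']); d=R0.T@(np.asarray(p)-st['tool_pos'])*100
    rv=R.from_matrix(R0.T@Rt).as_rotvec()
    print('t',round(st['time'],2),'pos',st['tool_pos'].round(4),'yaw',np.degrees(np.arctan2(R0[1,0],R0[0,0])).round(2),'F',st['contact_force'].round(1),'w',round(st['gripper_width'],3))
    print('d cm',d.round(2),'r',rv.round(3))
E
python3 -c "
from h import *
go([.4486,.3064,.16],170.9)"
```

```text
t 0.15 pos [0.1784 0.5985 0.2303] yaw 163.4 F [-0.2 -0.3  0.6] w 0.996
d cm [-34.24 -20.26   7.06] r [-0.002 -0.    -0.131]
```

play_rows(commands=[{"dx":-34.2,"dy":-20.3,"dz":7.1,"rx":-0.002,"ry":0,"rz":-0.131,"claw":0},{"dx":-34.2,"dy":-20.3,"dz":7.1,"rx":-0.002,"ry":0,"rz":-0.131,"claw":0},{"dx":-34.2,"dy":-20.3,"dz":7.1,"rx":-0.002,"ry":0,"rz":-0.131,"claw":0},{"dx":-34.2,"dy":-20.3,"dz":7.1,"rx":-0.002,"ry":0,"rz":-0.131,"claw":0},{"dx":-34.2,"dy":-20.3,"dz":7.1,"rx":-0.002,"ry":0,"rz":-0.131,"claw":0}])

```text
time: 0.65
tool_pos: [0.346, 0.4162, 0.1864]
tool_rot: [-0.0, 0.079, 0.997, 0.0]
contact_force: [0.1, -0.0, -0.5]
gripper_width: 1.002
```

```bash
python3 -c "
from h import *
go([.4486,.3064,.16],170.9)"
```

```text
t 0.65 pos [0.346  0.4162 0.1864] yaw 170.93 F [ 0.1 -0.  -0.5] w 1.002
d cm [-11.86  -9.23   2.63] r [ 0. -0.  0.]
```

play_rows(commands=[{"dx":-11.86,"dy":-9.23,"dz":2.6,"claw":0},{"dx":-11.86,"dy":-9.23,"dz":2.6,"claw":0},{"dx":-11.86,"dy":-9.23,"dz":2.6,"claw":0},{"dx":-11.86,"dy":-9.23,"dz":2.6,"claw":0},{"dx":-11.86,"dy":-9.23,"dz":2.6,"claw":0}])

```text
invalid input
```

```bash
python3 -c "
from h import *
go([.4486,.3064,.037],170.9)
st=monitor.state(); im=grab_frame('wrist'); cv2.imwrite('pics/w1.png',im)
C=cam('wrist',st)
for t in (110,130,150):
    print(face(im,C,.03,(0,0,560,420),t,1))
"
```

```text
t 0.65 pos [0.346  0.4162 0.1864] yaw 170.93 F [ 0.1 -0.  -0.5] w 1.002
d cm [-11.87  -9.23  14.93] r [ 0. -0.  0.]
(array([448.98748779, 304.51797485]), [92.24577331542969, 160.349853515625], np.float32(2.9822013))
(array([450.73953247, 304.14343262]), [89.51844024658203, 157.53919982910156], np.float32(2.9925642))
(array([451.27752686, 303.78164673]), [82.51548767089844, 150.30227661132812], np.float32(2.9879875))
```

View pics/w1.png

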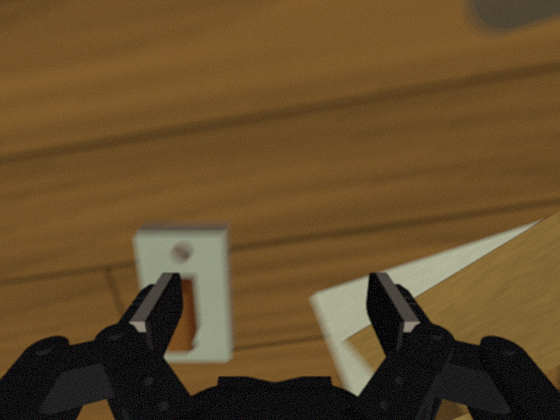

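The move was refused because it left out fields, so every field has to be given. The wrist view shows the long slab at (185,290), and its position agrees with the fixed cameras to about 2 mm. Continuing.

play_rows(commands=[{"dx":-11.86,"dy":-9.23,"dz":2.6,"rx":0,"ry":0,"rz":0,"claw":0},{"dx":-11.86,"dy":-9.23,"dz":2.6,"rx":0,"ry":0,"rz":0,"claw":0},{"dx":-11.86,"dy":-9.23,"dz":2.6,"rx":0,"ry":0,"rz":0,"claw":0},{"dx":-11.86,"dy":-9.23,"dz":2.6,"rx":0,"ry":0,"rz":0,"claw":0},{"dx":-11.86,"dy":-9.23,"dz":2.6,"rx":0,"ry":0,"rz":0,"claw":0}])

```text
time: 1.2
tool_pos: [0.4523, 0.2992, 0.1585]
tool_rot: [0.0, 0.084, 0.996, -0.003]
contact_force: [-0.3, 0.4, 0.4]
gripper_width: 1.003
```

```bash
python3 -c "
from h import *
go([.4486,.3064,.037],170.9)
st=monitor.state(); im=grab_frame('wrist'); cv2.imwrite('pics/w2.png',im)
C=cam('wrist',st)
print(ray(C,(274,100),.03))
"
```

```text
t 1.2 pos [0.4523 0.2992 0.1585] yaw 170.41 F [-0.3  0.4  0.4] w 1.003
d cm [ 0.49  0.72 12.14] r [-0.006  0.001 -0.009]
[0.36939328 0.31323608 0.03      ]
```

View pics/w2.png

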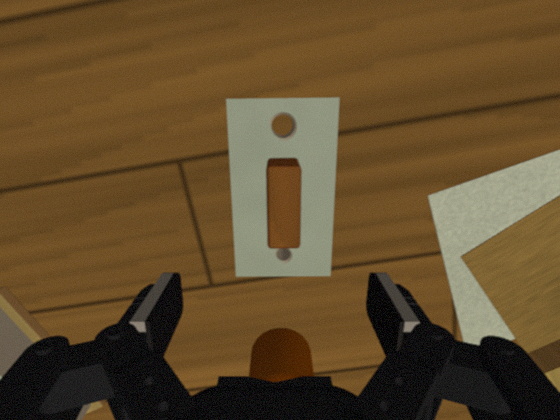

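The wrist view shows the whole long slab, with its big hole at (284,125), grip at (284,203) and small hole at (284,254).

```bash
python3 -c "
from h import *
st=monitor.state(); im=grab_frame('wrist'); go([.4486,.3064,.08],170.9)
C=cam('wrist',st)
for t in (110,130): print(face(im,C,.03,(200,70,360,300),t,3))
"
```

```text
t 1.3 pos [0.4513 0.3011 0.1592] yaw 170.61 F [-0.4 -0.2 -0.3] w 1.001
d cm [0.36 0.52 7.92] r [-0.005  0.001 -0.005]
(array([447.85968018, 307.34173584]), [90.02423095703125, 159.73899841308594], np.float32(2.9857817))
(array([447.81582642, 307.3777771 ]), [89.7098617553711, 159.64195251464844], np.float32(2.9851017))
```

play_rows(commands=[{"dx":0.3,"dy":0.55,"dz":2.5,"rx":-0.005,"ry":0,"rz":-0.007,"claw":0},{"dx":0.3,"dy":0.55,"dz":5,"rx":-0.005,"ry":0,"rz":-0.007,"claw":0},{"dx":0.3,"dy":0.55,"dz":6.5,"rx":-0.005,"ry":0,"rz":-0.007,"claw":0},{"dx":0.3,"dy":0.55,"dz":7.5,"rx":-0.005,"ry":0,"rz":-0.007,"claw":0},{"dx":0.3,"dy":0.55,"dz":7.9,"rx":-0.005,"ry":0,"rz":-0.007,"claw":0}])

```text
time: 1.8
tool_pos: [0.4485, 0.3071, 0.0794]
tool_rot: [0.0, 0.078, 0.997, -0.0]
contact_force: [-0.1, 0.1, -0.2]
gripper_width: 0.999
```

```bash
python3 -c "
from h import *
go([.4483,.3068,.037],171.0)
"
```

```text
t 1.8 pos [0.4485 0.3071 0.0794] yaw 171.08 F [-0.1  0.1 -0.2] w 0.999
d cm [ 0.01 -0.02  4.24] r [-0.001  0.     0.001]
```

play_rows(commands=[{"dx":0,"dy":0,"dz":1.2,"rx":0,"ry":0,"rz":0,"claw":0},{"dx":0,"dy":0,"dz":2.4,"rx":0,"ry":0,"rz":0,"claw":0},{"dx":0,"dy":0,"dz":3.4,"rx":0,"ry":0,"rz":0,"claw":0},{"dx":0,"dy":0,"dz":4.0,"rx":0,"ry":0,"rz":0,"claw":0},{"dx":0,"dy":0,"dz":4.2,"rx":0,"ry":0,"rz":0,"claw":0}])

```text
time: 2.3
tool_pos: [0.448, 0.3067, 0.0363]
tool_rot: [-0.001, 0.078, 0.997, -0.001]
contact_force: [-0.1, 0.2, 0.3]
gripper_width: 0.999
```

play_rows(commands=[{"dx":0,"dy":0,"dz":0.05,"rx":0,"ry":0,"rz":0,"claw":0.3},{"dx":0,"dy":0,"dz":0.05,"rx":0,"ry":0,"rz":0,"claw":0.6},{"dx":0,"dy":0,"dz":0.05,"rx":0,"ry":0,"rz":0,"claw":1},{"dx":0,"dy":0,"dz":0.05,"rx":0,"ry":0,"rz":0,"claw":1},{"dx":0,"dy":0,"dz":0.05,"rx":0,"ry":0,"rz":0,"claw":1}])

```text
time: 2.8
tool_pos: [0.4483, 0.3066, 0.0364]
tool_rot: [-0.0, 0.078, 0.997, -0.001]
contact_force: [-0.8, -1.9, 1.8]
gripper_width: 0.294
```

play_rows(commands=[{"dx":0,"dy":0,"dz":0,"rx":0,"ry":0,"rz":0,"claw":1},{"dx":0,"dy":0,"dz":0,"rx":0,"ry":0,"rz":0,"claw":1},{"dx":0,"dy":0,"dz":0,"rx":0,"ry":0,"rz":0,"claw":1}])

```text
time: 3.1
tool_pos: [0.4483, 0.3066, 0.0364]
tool_rot: [-0.0, 0.078, 0.997, -0.001]
contact_force: [-0.4, -0.4, 0.4]
gripper_width: 0.293
```

Gripped: the opening reads 0.293, about 25 mm. Lifting now.

play_rows(commands=[{"dx":0,"dy":0,"dz":-0.5,"rx":0,"ry":0,"rz":0,"claw":1},{"dx":0,"dy":0,"dz":-1.5,"rx":0,"ry":0,"rz":0,"claw":1},{"dx":0,"dy":0,"dz":-3.5,"rx":0,"ry":0,"rz":0,"claw":1},{"dx":0,"dy":0,"dz":-6,"rx":0,"ry":0,"rz":0,"claw":1},{"dx":0,"dy":0,"dz":-8.5,"rx":0,"ry":0,"rz":0,"claw":1}])

```text
time: 3.6
tool_pos: [0.4477, 0.3066, 0.122]
tool_rot: [-0.001, 0.078, 0.997, -0.001]
contact_force: [0.8, 0.3, -4.4]
gripper_width: 0.294
```

play_rows(commands=[{"dx":0,"dy":0,"dz":-3,"rx":0,"ry":0,"rz":0,"claw":1},{"dx":0,"dy":0,"dz":-5.5,"rx":0,"ry":0,"rz":0,"claw":1},{"dx":0,"dy":0,"dz":-7,"rx":0,"ry":0,"rz":0,"claw":1},{"dx":0,"dy":0,"dz":-7.5,"rx":0,"ry":0,"rz":0,"claw":1},{"dx":0,"dy":0,"dz":-7.5,"rx":0,"ry":0,"rz":0,"claw":1}])

```text
time: 4.1
tool_pos: [0.4478, 0.3067, 0.197]
tool_rot: [-0.001, 0.078, 0.997, -0.001]
contact_force: [0.7, 0.3, -4.2]
gripper_width: 0.3
```

```bash
python3 -c "
from h import *
st=monitor.state(); im=grab_frame('wrist'); cv2.imwrite('pics/w3.png',im); cv2.imwrite('pics/s3.png',grab_frame('scene'))
go([.609,-.0275,.20],198.2)
C=cam('wrist',st)
for t in (110,130): print(face(im,C,st['tool_pos'][2]-.0064,(100,0,460,420),t,3))
"
```

```text
t 4.2 pos [0.4469 0.3062 0.1951] yaw 171.07 F [-0.   0.2 -4.4] w 0.302
d cm [-21.19 -30.46  -0.45] r [-0.003 -0.005 -0.473]
(array([421.89758301, 311.6343689 ]), [89.80760955810547, 107.9572982788086], np.float32(2.9861917))
(array([421.82000732, 311.62179565]), [89.45574951171875, 107.25057220458984], np.float32(2.986194))
```

View pics/w3.png

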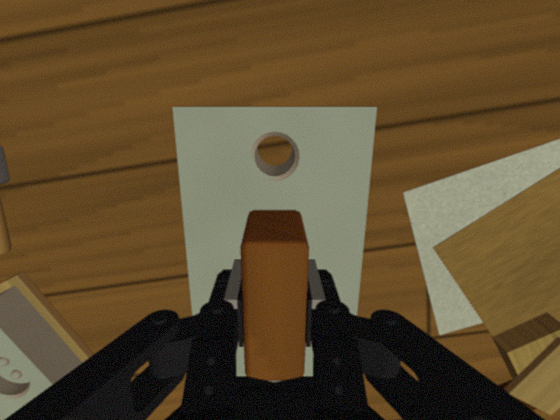

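View pics/s3.png

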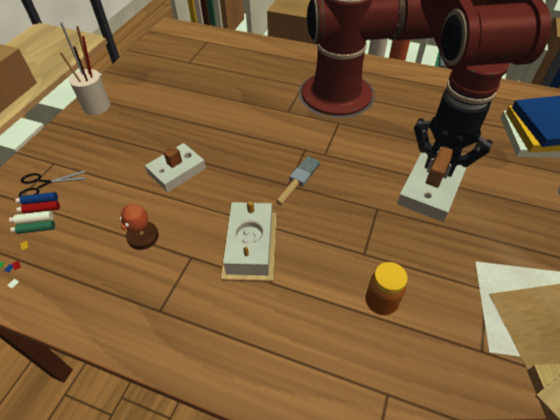

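The wrist view shows the slab held straight, with its big hole at (276,155) and far edge at row 107. The scene view shows it level in the air. Moving over to the lower half.

play_rows(commands=[{"dx":-1,"dy":-1.5,"dz":-0.4,"rx":0,"ry":-0.002,"rz":-0.04,"claw":1},{"dx":-3.2,"dy":-4.6,"dz":-0.4,"rx":0,"ry":-0.003,"rz":-0.1,"claw":1},{"dx":-5.5,"dy":-7.9,"dz":-0.4,"rx":0,"ry":-0.003,"rz":-0.16,"claw":1},{"dx":-7.8,"dy":-11.2,"dz":-0.4,"rx":0,"ry":-0.003,"rz":-0.22,"claw":1},{"dx":-10,"dy":-14.4,"dz":-0.4,"rx":0,"ry":-0.003,"rz":-0.27,"claw":1}])

```text
time: 4.7
tool_pos: [0.5229, 0.1469, 0.1972]
tool_rot: [-0.003, -0.058, 0.998, -0.002]
contact_force: [-0.1, 0.7, -3.9]
gripper_width: 0.298
```

```bash
python3 -c "
from h import *
go([.609,-.0275,.20],198.2)
"
```

```text
t 4.7 pos [0.5229 0.1469 0.1972] yaw -173.32 F [-0.1  0.7 -3.9] w 0.298
d cm [ -6.52 -18.32  -0.26] r [-0.003 -0.006 -0.201]
```

play_rows(commands=[{"dx":-1.4,"dy":-3.8,"dz":-0.3,"rx":-0.003,"ry":-0.006,"rz":-0.05,"claw":1},{"dx":-2.8,"dy":-7.8,"dz":-0.3,"rx":-0.003,"ry":-0.006,"rz":-0.1,"claw":1},{"dx":-4.1,"dy":-11.6,"dz":-0.3,"rx":-0.003,"ry":-0.006,"rz":-0.14,"claw":1},{"dx":-5.3,"dy":-14.8,"dz":-0.3,"rx":-0.003,"ry":-0.006,"rz":-0.18,"claw":1},{"dx":-6.1,"dy":-17.2,"dz":-0.3,"rx":-0.003,"ry":-0.006,"rz":-0.2,"claw":1}])

```text
time: 5.2
tool_pos: [0.6032, -0.019, 0.198]
tool_rot: [-0.001, -0.157, 0.988, 0.0]
contact_force: [-0.1, 1.6, -4.1]
gripper_width: 0.294
```

```bash
python3 -c "
from h import *
go([.609,-.0275,.15],198.2)
"
```

```text
t 5.2 pos [ 0.6032 -0.019   0.198 ] yaw -161.89 F [-0.1  1.6 -4.1] w 0.294
d cm [-0.3 -1.   4.8] r [ 0.001 -0.003 -0.002]
```

Now down to TCP z = 0.15, which puts the underside at about 0.114, then look.

play_rows(commands=[{"dx":-0.3,"dy":-1.0,"dz":1.2,"rx":0.001,"ry":-0.003,"rz":-0.002,"claw":1},{"dx":-0.3,"dy":-1.0,"dz":2.8,"rx":0.001,"ry":-0.003,"rz":-0.002,"claw":1},{"dx":-0.3,"dy":-1.0,"dz":4.2,"rx":0.001,"ry":-0.003,"rz":-0.002,"claw":1},{"dx":-0.3,"dy":-1.0,"dz":4.8,"rx":0.001,"ry":-0.003,"rz":-0.002,"claw":1},{"dx":-0.3,"dy":-1.0,"dz":4.8,"rx":0.001,"ry":-0.003,"rz":-0.002,"claw":1}])

```text
time: 5.7
tool_pos: [0.6072, -0.026, 0.1473]
tool_rot: [-0.002, -0.159, 0.987, 0.001]
contact_force: [0.3, 0.3, -4.8]
gripper_width: 0.296
```

```bash
python3 -c "
from h import *
go([.609,-.0275,.15],198.2)
for n in('wrist','scene','top'):
    im=grab_frame(n); cv2.imwrite(f'pics/{n}5.png',im)
s=cv2.imread('pics/scene5.png')[130:310,160:360]; t=cv2.imread('pics/top5.png')[90:270,200:400]
cv2.imwrite('pics/c5.png',np.hstack([cv2.resize(s,None,fx=2,fy=2.0,interpolation=2),cv2.resize(t,None,fx=2,fy=2,interpolation=2)]))
"
```

```text
t 5.7 pos [ 0.6072 -0.026   0.1473] yaw -161.69 F [ 0.3  0.3 -4.8] w 0.296
d cm [-0.12 -0.19 -0.27] r [ 0.003 -0.004  0.002]
```

View pics/wrist5.png

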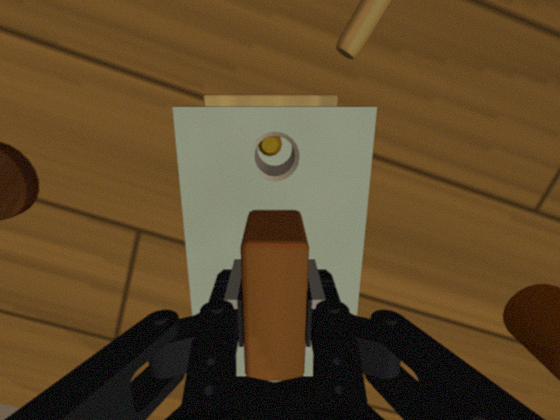

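View pics/c5.png

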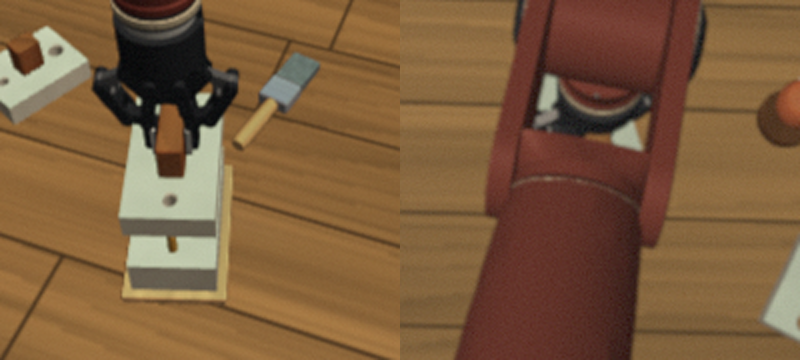

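The wrist view shows the brass tip through the big hole: hole centre at about (277,155), tip at about (270,145). The scene view shows the slab level, with its small hole above the small dowel. Next I'll measure the offset between them.

Run:
```python
from h import *
st=monitor.state(); im=grab_frame('wrist'); cv2.imwrite('pics/w6.png',im)
sc=grab_frame('scene'); cv2.imwrite('pics/s6.png',sc)
C=cam('wrist',st); z=st['tool_pos'][2]; print('z',z)
k=8;x0,y0=245,120
big=cv2.resize(im[y0:190,x0:310],None,fx=k,fy=k,interpolation=2)
hsv=cv2.cvtColor(big,cv2.COLOR_BGR2HSV)
m=((hsv[...,1]>120)&(hsv[...,2]>60)).astype(np.uint8)
cs,_=cv2.findContours(m,0,1); c=max(cs,key=cv2.contourArea); r=cv2.minAreaRect(c); print('tip',(np.array(r[0])+.5)/k-.5+[x0,y0],np.array(r[1])/k)
sw=sc[130:310,160:310]; 
cv2.imwrite('pics/c6.png',np.hstack([cv2.resize(big,(440,477)),cv2.resize(sc[215:275,210:290],(360*80//80,270)) if 0 else cv2.resize(sc[215:275,210:290],None,fx=4.4,fy=7.95,interpolation=2)]))
# predicted hole mouths & dowel for nominal
R0=Rq(st['tool_rot']);p=st['tool_pos']
print('pred upper mouth px',proj(C,p+R0@[.058,0,.0064]),'lower',proj(C,p+R0@[.058,0,.0364]))
u=np.array([np.cos(np.radians(198.2)),np.sin(np.radians(198.2)),0]); L=np.array([.609,-.0275,0])
print('pred tip',proj(C,L+.058*u+[0,0,.083]))
S=cam('scene')
print('scene small hole mouth pred',proj(S,p+R0@[-.058,0,.0064]),'small tip',proj(S,L-.058*u+[0,0,.083]),'foot',proj(S,L-.058*u+[0,0,.057]))
for t in(110,130): print(face(sc,S,z-.0064,(205,160,290,290),t,4))
go([.609,-.0275,.15],198.2)
```

```text
z 0.1507947052517983
tip [272.92567825 142.99155235] [15.06305695 22.27606201]
pred upper mouth px [272.31350619 156.37413692] lower [272.53451333 147.81282271]
pred tip [272.1088179  140.36854477]
scene small hole mouth pred [242.89672602 228.96968002] small tip [245.04461572 246.99508333] foot [245.98409049 254.12159248]
(array([652.20568848,  -8.95202637]), [96.641845703125, 186.5361328125], np.float32(-2.8184965))
(array([650.35296631,  -9.5667038 ]), [96.6086654663086, 179.98471069335938], np.float32(-2.8191755))
t 5.95 pos [ 0.6097 -0.0272  0.1513] yaw -161.75 F [ 0.8 -0.3 -5.1] w 0.3
d cm [ 0.07 -0.    0.13] r [-0.001  0.002  0.001]
```

View pics/c6.png

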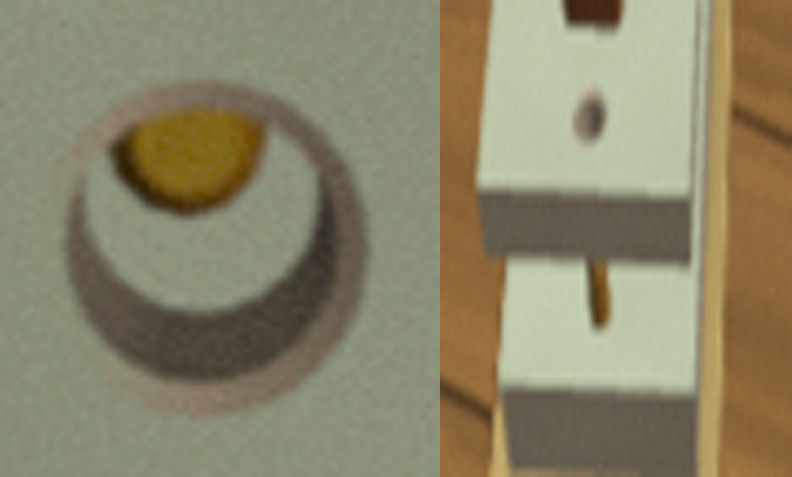

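```bash
python3 -c "
from h import *
go([.6090,-.0275,.1235],198.2)"
```

```text
t 5.95 pos [ 0.6097 -0.0272  0.1513] yaw -161.75 F [ 0.8 -0.3 -5.1] w 0.3
d cm [ 0.08 -0.    2.78] r [-0.001  0.002  0.001]
```

play_rows(commands=[{"dx":0.05,"dy":0,"dz":0.7,"rx":0,"ry":0.002,"rz":0,"claw":1},{"dx":0.05,"dy":0,"dz":1.5,"rx":0,"ry":0.002,"rz":0,"claw":1},{"dx":0.05,"dy":0,"dz":2.2,"rx":0,"ry":0.002,"rz":0,"claw":1},{"dx":0.05,"dy":0,"dz":2.7,"rx":0,"ry":0.002,"rz":0,"claw":1},{"dx":0.05,"dy":0,"dz":2.7,"rx":0,"ry":0.002,"rz":0,"claw":1}])

```text
time: 6.45
tool_pos: [0.6083, -0.0273, 0.1225]
tool_rot: [-0.001, -0.159, 0.987, 0.0]
contact_force: [0.3, -0.3, -4.7]
gripper_width: 0.297
```

```bash
cat > look.py <<'E'
import sys
from h import *
tag=sys.argv[1]
st=monitor.state(); im=grab_frame('wrist'); sc=grab_frame('scene')
cv2.imwrite(f'pics/w{tag}.png',im); cv2.imwrite(f'pics/s{tag}.png',sc)
a=cv2.resize(im[115:195,240:310],(420,480),interpolation=2); b=cv2.resize(sc[195:290,215:285],(354,480),interpolation=2)
cv2.imwrite(f'pics/c{tag}.png',np.hstack([a,b]))
go([.6090,-.0275,.0934],198.2,st)
E
python3 look.py 7
```

```text
t 6.45 pos [ 0.6083 -0.0273  0.1225] yaw -161.76 F [ 0.3 -0.3 -4.7] w 0.297
d cm [-0.07 -0.05  2.91] r [ 0.001 -0.002  0.001]
```

View pics/c7.png

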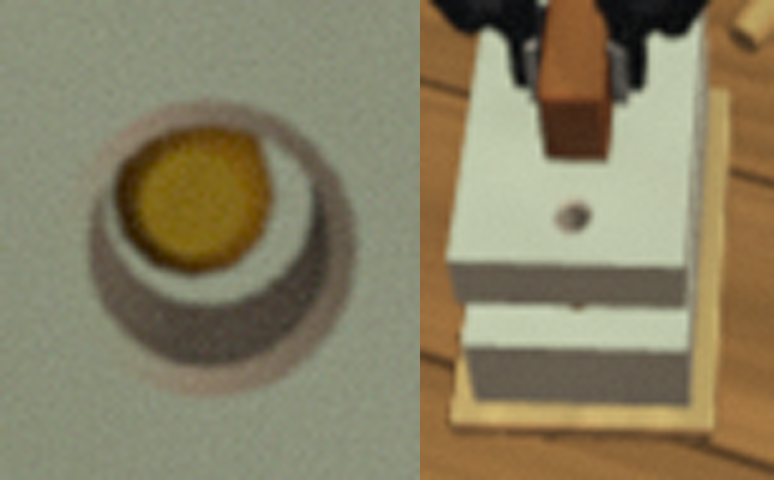

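Run:
```python
from h import *
S=cam('scene'); y=np.radians(198.2); u=np.array([np.cos(y),np.sin(y)]);v=np.array([-u[1],u[0]])
L=np.array([.609,-.0275])
f=lambda p:(215+p[0]/5.06-.4,195+p[1]/5.05-.4)
for n,p,z in [('UtopL',(449,263),.1161),('UtopR',(686,268),.1161),('UbotL',(455,302),.0861),('UbotR',(686,305),.0861),('LtopL',(467,348),.057),('LtopR',(690,349),.057),('LbotL',(475,399),.012),('LbotR',(690,404),.012),('smallhole top',(573,216),.1161),('tip',(578,306),.083)]:
    w=ray(S,f(p),z)[:2]-L; print(n,(w@u*1000).round(1),(w@v*1000).round(1))
sc=cv2.imread('pics/s7.png')
cv2.imwrite('pics/z7.png',cv2.resize(sc[225:285,215:285],None,fx=10,fy=10,interpolation=2))
```

```text
UtopL -76.2 -115.3
UtopR -75.8 -203.9
UbotL -74.0 -118.6
UbotR -72.7 -207.6
LtopL -76.6 -124.3
LtopR -74.4 -212.5
LbotL -73.3 -129.3
LbotR -72.9 -217.9
smallhole top -53.2 -162.5
tip -72.4 -166.3
```

View pics/z7.png

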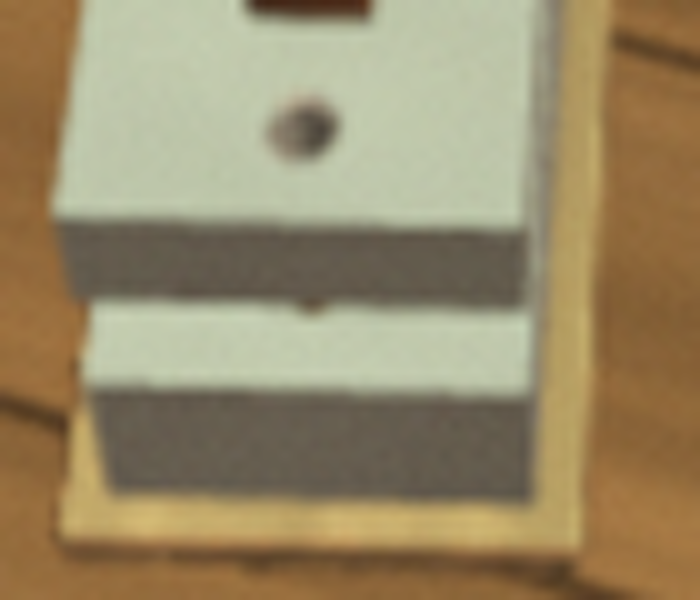

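My zoom picture has its scene half starting at column 420, so those columns were wrong. I'm redoing it from the clean zoom: slab bottom-front corners at (72,297) and (522,307), lower top-front corners at (85,387) and (532,394), small hole at (303,130).

Run:
```python
from h import *
S=cam('scene'); y=np.radians(198.2); u=np.array([np.cos(y),np.sin(y)]);v=np.array([-u[1],u[0]])
L=np.array([.609,-.0275])
f=lambda p:(215+p[0]/10-.45,225+p[1]/10-.45)
for n,p,z in [('UtopL',(53,215),.1161),('UtopR',(526,228),.1161),('UbotL',(75,298),.0861),('UbotR',(524,307),.0861),('LtopL',(85,387),.057),('LtopR',(532,395),.057),('LbotL',(110,492),.012),('LbotR',(533,500),.012),('smallhole top',(303,130),.1161),('dowelfoot',(313,305),.06)]:
    w=ray(S,f(p),z)[:2]-L; print(n,(w@u*1000).round(1),(w@v*1000).round(1))
```

```text
UtopL -79.4 44.0
UtopR -79.7 -46.6
UbotL -78.7 43.3
UbotR -78.2 -45.1
LtopL -81.1 44.4
LtopR -80.3 -45.8
LbotL -79.0 44.5
LbotR -78.2 -44.4
smallhole top -58.2 -2.1
dowelfoot -62.2 -0.3
```

play_rows(commands=[{"dx":0,"dy":-0.11,"dz":0,"rx":0,"ry":0,"rz":0,"claw":1},{"dx":0,"dy":-0.11,"dz":0.05,"rx":0,"ry":0,"rz":0,"claw":1},{"dx":0,"dy":-0.11,"dz":0.1,"rx":0,"ry":0,"rz":0,"claw":1},{"dx":0,"dy":-0.11,"dz":0.1,"rx":0,"ry":0,"rz":0,"claw":1}])

```text
time: 6.95
tool_pos: [0.6095, -0.0285, 0.123]
tool_rot: [-0.0, -0.159, 0.987, -0.0]
contact_force: [-0.6, -0.6, -3.7]
gripper_width: 0.3
```

```bash
python3 look.py 8
```

```text
t 6.95 pos [ 0.6095 -0.0285  0.123 ] yaw -161.76 F [-0.6 -0.6 -3.7] w 0.3
d cm [0.02 0.11 2.96] r [-0.    -0.     0.001]
```

View pics/c8.png

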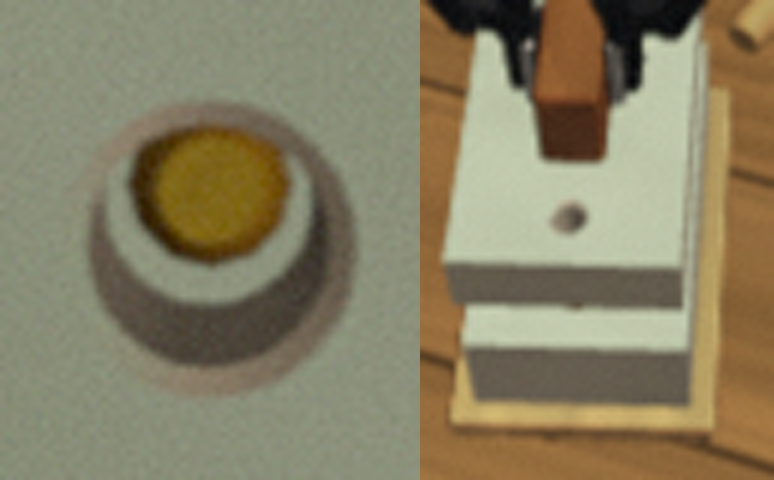

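The tip is now centred across the hole (column 210) and slightly high, so I need about +0.6 mm in x. Starting the slow descent.

play_rows(commands=[{"dx":0.07,"dy":0,"dz":0,"rx":0,"ry":0,"rz":0,"claw":1},{"dx":0.07,"dy":0,"dz":0.1,"rx":0,"ry":0,"rz":0,"claw":1},{"dx":0.07,"dy":0,"dz":0.2,"rx":0,"ry":0,"rz":0,"claw":1},{"dx":0.07,"dy":0,"dz":0.3,"rx":0,"ry":0,"rz":0,"claw":1},{"dx":0.07,"dy":0,"dz":0.4,"rx":0,"ry":0,"rz":0,"claw":1}])

```text
time: 7.55
tool_pos: [0.6088, -0.0287, 0.1188]
tool_rot: [-0.0, -0.159, 0.987, -0.0]
contact_force: [-0.1, 0.4, -4.3]
gripper_width: 0.296
```

```bash
python3 look.py 9
```

```text
t 7.55 pos [ 0.6088 -0.0287  0.1188] yaw -161.75 F [-0.1  0.4 -4.3] w 0.296
d cm [-0.06  0.1   2.54] r [-0.    -0.     0.001]
```

View pics/c9.png

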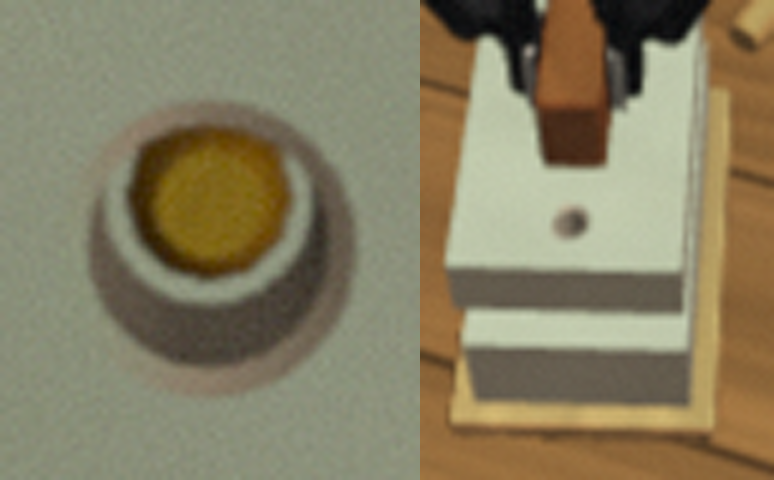

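Now concentric: the tip is at (211,204) and the mouth at (209,204). Continuing down.

play_rows(commands=[{"dx":0,"dy":0,"dz":0.1,"rx":0,"ry":0,"rz":0,"claw":1},{"dx":0,"dy":0,"dz":0.2,"rx":0,"ry":0,"rz":0,"claw":1},{"dx":0,"dy":0,"dz":0.3,"rx":0,"ry":0,"rz":0,"claw":1},{"dx":0,"dy":0,"dz":0.4,"rx":0,"ry":0,"rz":0,"claw":1},{"dx":0,"dy":0,"dz":0.5,"rx":0,"ry":0,"rz":0,"claw":1}])

```text
time: 8.15
tool_pos: [0.6086, -0.0287, 0.1136]
tool_rot: [-0.0, -0.159, 0.987, -0.0]
contact_force: [-0.1, 0.1, -4.9]
gripper_width: 0.297
```

```bash
python3 look.py 10
```

```text
t 8.15 pos [ 0.6086 -0.0287  0.1136] yaw -161.75 F [-0.1  0.1 -4.9] w 0.297
d cm [-0.07  0.1   2.02] r [-0.    -0.001  0.001]
```

View pics/c10.png

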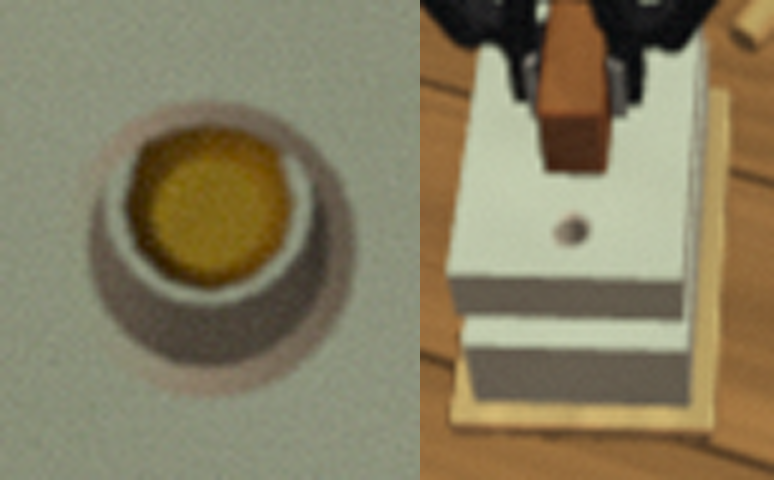

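The tip is inside the hole and centred, with no contact force (z at -4.9 N, which is the weight). Continuing.

play_rows(commands=[{"dx":0,"dy":0,"dz":0.1,"rx":0,"ry":0,"rz":0,"claw":1},{"dx":0,"dy":0,"dz":0.2,"rx":0,"ry":0,"rz":0,"claw":1},{"dx":0,"dy":0,"dz":0.3,"rx":0,"ry":0,"rz":0,"claw":1},{"dx":0,"dy":0,"dz":0.4,"rx":0,"ry":0,"rz":0,"claw":1},{"dx":0,"dy":0,"dz":0.5,"rx":0,"ry":0,"rz":0,"claw":1}])

```text
time: 8.75
tool_pos: [0.6085, -0.0286, 0.1083]
tool_rot: [-0.001, -0.159, 0.987, -0.0]
contact_force: [-0.0, 0.3, -4.2]
gripper_width: 0.293
```

```bash
python3 look.py 11
```

```text
t 8.75 pos [ 0.6085 -0.0286  0.1083] yaw -161.75 F [-0.   0.3 -4.2] w 0.293
d cm [-0.08  0.09  1.49] r [ 0.    -0.001  0.001]
```

View pics/c11.png

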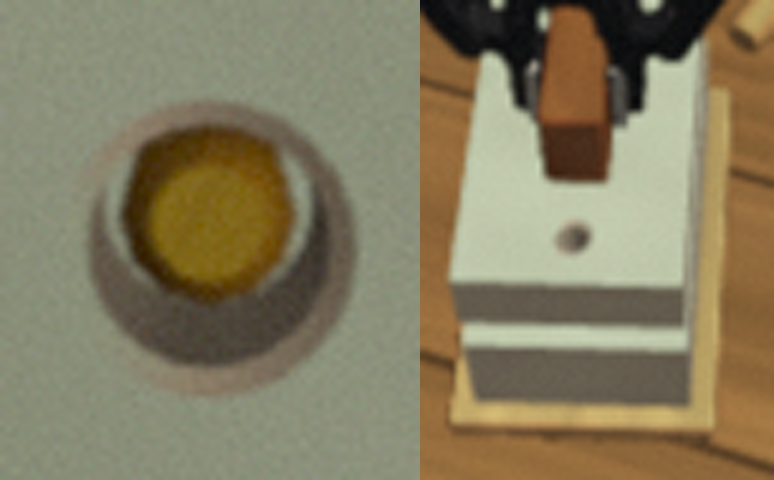

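Still no contact, and the dowels are about 11 mm in. Continuing.

play_rows(commands=[{"dx":0,"dy":0,"dz":0.1,"rx":0,"ry":0,"rz":0,"claw":1},{"dx":0,"dy":0,"dz":0.2,"rx":0,"ry":0,"rz":0,"claw":1},{"dx":0,"dy":0,"dz":0.3,"rx":0,"ry":0,"rz":0,"claw":1},{"dx":0,"dy":0,"dz":0.4,"rx":0,"ry":0,"rz":0,"claw":1},{"dx":0,"dy":0,"dz":0.5,"rx":0,"ry":0,"rz":0,"claw":1}])

```text
time: 9.35
tool_pos: [0.6083, -0.0286, 0.1031]
tool_rot: [-0.001, -0.159, 0.987, -0.0]
contact_force: [0.0, 0.5, -4.0]
gripper_width: 0.3
```

play_rows(commands=[{"dx":0,"dy":0,"dz":0.1,"rx":0,"ry":0,"rz":0,"claw":1},{"dx":0,"dy":0,"dz":0.2,"rx":0,"ry":0,"rz":0,"claw":1},{"dx":0,"dy":0,"dz":0.3,"rx":0,"ry":0,"rz":0,"claw":1},{"dx":0,"dy":0,"dz":0.4,"rx":0,"ry":0,"rz":0,"claw":1}])

```text
time: 9.75
tool_pos: [0.6084, -0.0286, 0.099]
tool_rot: [-0.001, -0.159, 0.987, -0.0]
contact_force: [0.5, 0.4, -4.9]
gripper_width: 0.295
```

```bash
python3 look.py 12
```

```text
t 9.75 pos [ 0.6084 -0.0286  0.099 ] yaw -161.75 F [ 0.5  0.4 -4.9] w 0.295
d cm [-0.09  0.09  0.56] r [ 0.    -0.001  0.001]
```

View pics/c12.png

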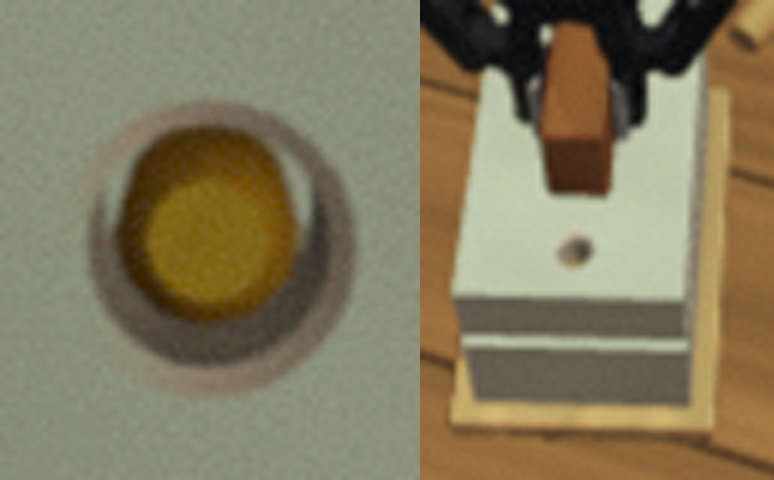

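Brass now shows inside the small hole too. About 5 mm remains, so I'm slowing down.

play_rows(commands=[{"dx":0,"dy":0,"dz":0.08,"rx":0,"ry":0,"rz":0,"claw":1},{"dx":0,"dy":0,"dz":0.16,"rx":0,"ry":0,"rz":0,"claw":1},{"dx":0,"dy":0,"dz":0.24,"rx":0,"ry":0,"rz":0,"claw":1},{"dx":0,"dy":0,"dz":0.32,"rx":0,"ry":0,"rz":0,"claw":1}])

```text
time: 10.25
tool_pos: [0.6082, -0.0286, 0.0956]
tool_rot: [-0.001, -0.159, 0.987, 0.0]
contact_force: [0.1, -0.3, -5.2]
gripper_width: 0.296
```

play_rows(commands=[{"dx":0,"dy":0,"dz":0.04,"rx":0,"ry":0,"rz":0,"claw":1},{"dx":0,"dy":0,"dz":0.08,"rx":0,"ry":0,"rz":0,"claw":1},{"dx":0,"dy":0,"dz":0.12,"rx":0,"ry":0,"rz":0,"claw":1}])

```text
time: 10.55
tool_pos: [0.6082, -0.0286, 0.0943]
tool_rot: [-0.001, -0.159, 0.987, 0.0]
contact_force: [0.1, -0.2, -5.1]
gripper_width: 0.297
```

play_rows(commands=[{"dx":0,"dy":0,"dz":0.04,"rx":0,"ry":0,"rz":0,"claw":1},{"dx":0,"dy":0,"dz":0.07,"rx":0,"ry":0,"rz":0,"claw":1}])

```text
time: 10.75
tool_pos: [0.6082, -0.0286, 0.0937]
tool_rot: [-0.001, -0.159, 0.987, 0.0]
contact_force: [0.1, -0.3, -4.6]
gripper_width: 0.297
```

play_rows(commands=[{"dx":0,"dy":0,"dz":0.03,"rx":0,"ry":0,"rz":0,"claw":1},{"dx":0,"dy":0,"dz":0.05,"rx":0,"ry":0,"rz":0,"claw":1}])

```text
time: 10.95
tool_pos: [0.6083, -0.0286, 0.0934]
tool_rot: [-0.001, -0.159, 0.987, 0.0]
contact_force: [-1.6, -0.5, -2.6]
gripper_width: 0.296
```

First contact: z force went from -4.6 to -2.6 N at TCP z = 0.0934. Pressing gradually.

play_rows(commands=[{"dx":0,"dy":0,"dz":0.03,"rx":0,"ry":0,"rz":0,"claw":1},{"dx":0,"dy":0,"dz":0.05,"rx":0,"ry":0,"rz":0,"claw":1}])

```text
time: 11.15
tool_pos: [0.6084, -0.0286, 0.0934]
tool_rot: [-0.001, -0.159, 0.987, -0.0]
contact_force: [-2.4, -0.6, 0.3]
gripper_width: 0.301
```

play_rows(commands=[{"dx":0,"dy":0,"dz":0.06,"rx":0,"ry":0,"rz":0,"claw":1},{"dx":0,"dy":0,"dz":0.07,"rx":0,"ry":0,"rz":0,"claw":1}])

```text
time: 11.35
tool_pos: [0.6084, -0.0286, 0.0934]
tool_rot: [-0.001, -0.159, 0.987, -0.0]
contact_force: [-4.2, 0.5, 2.9]
gripper_width: 0.297
```

play_rows(commands=[{"dx":0,"dy":0,"dz":0.07,"rx":0,"ry":0,"rz":0,"claw":1},{"dx":0,"dy":0,"dz":0.07,"rx":0,"ry":0,"rz":0,"claw":1}])

```text
time: 11.55
tool_pos: [0.6084, -0.0286, 0.0934]
tool_rot: [-0.001, -0.159, 0.987, -0.0]
contact_force: [-5.8, 0.8, 3.2]
gripper_width: 0.291
```

play_rows(commands=[{"dx":0,"dy":0,"dz":0.12,"rx":0,"ry":0,"rz":0,"claw":1},{"dx":0,"dy":0,"dz":0.12,"rx":0,"ry":0,"rz":0,"claw":1}])

```text
time: 11.75
tool_pos: [0.6085, -0.0287, 0.0934]
tool_rot: [-0.001, -0.159, 0.987, -0.0]
contact_force: [-6.8, 0.6, 5.3]
gripper_width: 0.293
```

play_rows(commands=[{"dx":0.05,"dy":0,"dz":0.18,"rx":0,"ry":0,"rz":0,"claw":1},{"dx":0.05,"dy":0,"dz":0.18,"rx":0,"ry":0,"rz":0,"claw":1}])

```text
time: 11.95
tool_pos: [0.6085, -0.0286, 0.0933]
tool_rot: [-0.001, -0.159, 0.987, 0.0]
contact_force: [-6.1, 0.7, 7.3]
gripper_width: 0.292
```

```bash
python3 look.py 13; python3 -c "
from plant import monitor as m;s=m.state();print(s['ft_torque'],s['contact_force'])"
```

```text
t 11.95 pos [ 0.6085 -0.0286  0.0933] yaw -161.73 F [-6.1  0.7  7.3] w 0.292
d cm [-0.08  0.09 -0.01] r [ 0.    -0.001  0.001]
[0.29969631 0.8734984  0.01803286] [-6.40993556  1.34108872  7.53902331]
```

View pics/c13.png

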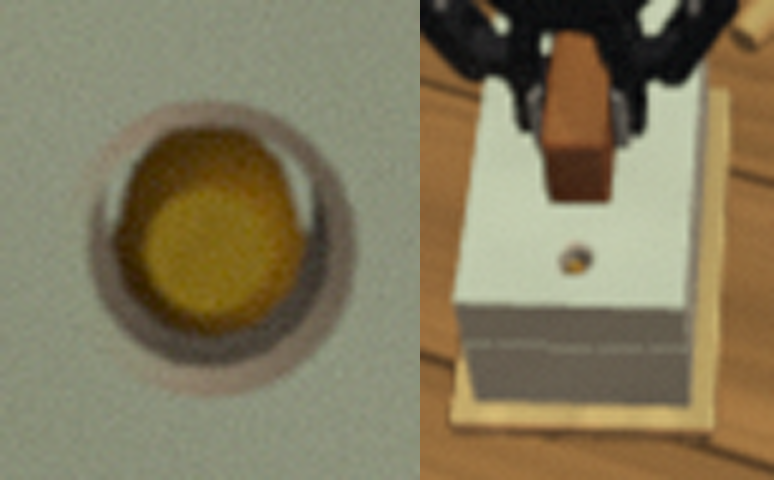

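The halves are closed: the seam is shut and brass shows in both holes. The push is 7.5 N, so I'll raise it to about 15 N and ease the sideways force.

play_rows(commands=[{"dx":0.1,"dy":0,"dz":0.26,"rx":0,"ry":0,"rz":0,"claw":1},{"dx":0.1,"dy":0,"dz":0.3,"rx":0,"ry":0,"rz":0,"claw":1},{"dx":0.1,"dy":0,"dz":0.3,"rx":0,"ry":0,"rz":0,"claw":1}])

```text
time: 12.35
tool_pos: [0.6086, -0.0287, 0.0933]
tool_rot: [0.0, -0.159, 0.987, 0.0]
contact_force: [-6.4, 2.4, 10.8]
gripper_width: 0.294
```

play_rows(commands=[{"dx":0.1,"dy":0,"dz":0.38,"rx":0,"ry":0,"rz":0,"claw":1},{"dx":0.1,"dy":0,"dz":0.38,"rx":0,"ry":0,"rz":0,"claw":1},{"dx":0.1,"dy":0,"dz":0.38,"rx":0,"ry":0,"rz":0,"claw":1}])

```text
time: 12.65
tool_pos: [0.6086, -0.0286, 0.0933]
tool_rot: [0.001, -0.159, 0.987, 0.0]
contact_force: [-9.4, 3.7, 15.3]
gripper_width: 0.298
```

```bash
for i in 1 2 3 4 5; do python3 -c "
from plant import monitor as m,grab_frame
for _ in range(4): grab_frame('wrist')
s=m.state();print(round(s['time'],2),s['contact_force'].round(1),s['tool_pos'].round(4))"; done; python3 look.py 14
```

```text
12.85 [-9.3  2.3 14.7] [ 0.6086 -0.0286  0.0933]
13.05 [-9.4  3.2 14.6] [ 0.6086 -0.0287  0.0934]
13.25 [-10.3   3.3  15.2] [ 0.6086 -0.0286  0.0933]
13.45 [-9.6  2.7 15.5] [ 0.6086 -0.0286  0.0933]
13.65 [-8.4  2.4 15.7] [ 0.6086 -0.0286  0.0933]
t 13.65 pos [ 0.6086 -0.0286  0.0933] yaw -161.72 F [-8.4  2.4 15.7] w 0.299
d cm [-0.07  0.09 -0.01] r [-0.     0.002  0.001]
```

View pics/s14.png

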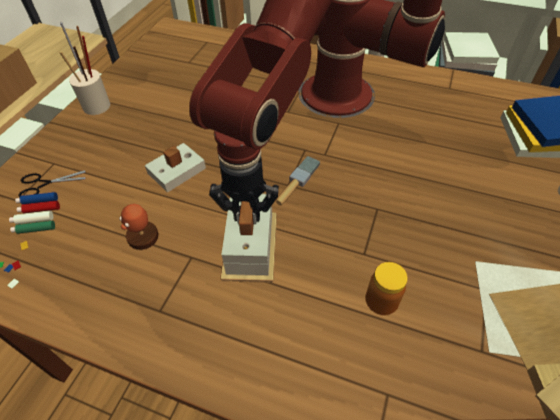

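View pics/c14.png

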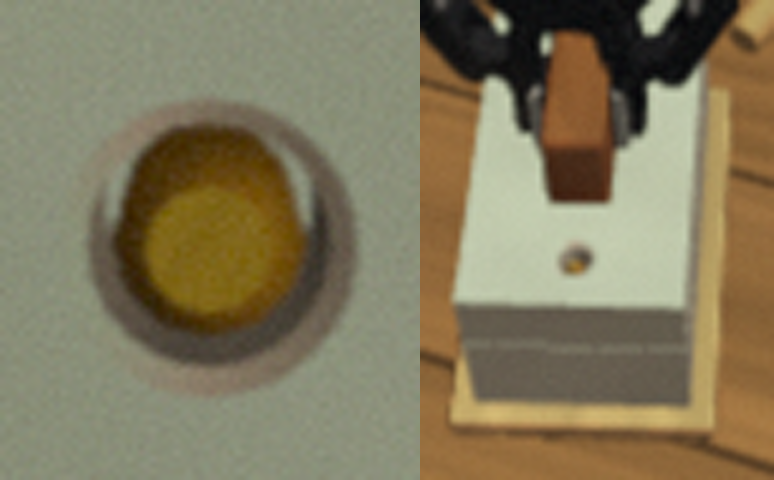

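The push holds steady at about 15 N, both dowels are seated, and the bystanders haven't moved. Handing in.

```bash
python3 -c "
from plant import ticket,monitor
print(ticket.job_done()); s=monitor.state(); print(s['time'],s['contact_force'],s['gripper_width'])"
```

```text
the job is handed in; nothing more can be done
None
the job is handed in; nothing more can be done
```

The mould is closed: I picked up the long half, fitted it over both dowels (big hole on big dowel), and handed the job in at about 13.7 s while still gripping and pressing. The hand-in gave no verdict.

- **Fit:** The last pictures show brass in both holes, the big dowel centred in its hole to about 1 mm, and the seam between the halves shut and level. First contact came at a TCP height of 0.0934 m, which is where it should be if the half lies flat.
- **Push:** It held at 14.6–15.7 N for the last second before hand-in. With the half's own weight, that is about 20 N between the halves.
- **Grip:** The opening held steady at about 0.30, roughly the 26 mm width of the wooden grip.
- **Bystanders:** The short half, jar, brush and puppet head look unmoved in the last scene picture.

**Disagreements and errors:**
- **Sideways load:** A force of about 8–10 N stayed on the tool while pressing. My attempt to ease it did not work, but nothing moved.
- **Camera offset:** The positions worked out beforehand were 1–2 mm off what the wrist camera showed through the hole. I corrected by eye against the dowel before inserting.
- **Slips:** One move was refused because I left out some fields, and I misread one zoomed picture and redid that measurement. Neither affected the result.

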